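# Strip the spent core from a tape-roll holder

### The job

The tape-roll holder has run out: unscrew its orange knurled nut (anticlockwise from above) until it comes free, lift it clear of the stud and set it down flat, without dropping it, in the middle of the white plate. Then lift the empty cardboard core off the spindle and stand it upright, without dropping it, in the free space of the white box. Leave everything else on the table standing where it is.

Things in the scene. Friction and masses are not known exactly. Their poses are not given: they have to be found in the camera images.
- stand: Fixed tape-roll holder: dark steel disc base (radius 50, 18 high) with an upright aluminium stud (radius 9) on its z axis and a black centring hub (radius 18) up to 30 mm above the table. From 109 to 136 mm up the stud has a coarse right-handed two-start thread, 24 mm rise per turn, outer radius 13.3. Origin on the table under the stud.
- post_top (a point): Top of the holder's aluminium guide post: radius 6, 62 mm from the stud axis along the holder's +x, 150 mm high; in the way of fingers on that side.
- stud_tip (a point): The tip of the holder's stud, 150 mm above the table. What is taken off must be lifted over it.
- nut: Orange knurled round plastic nut, diameter 60, height 36, bore 28, about 0.12 kg; origin in the centre of its underside, z up. Starts screwed down on the core, underside 108 mm above the table. Turned anticlockwise from above it climbs 24 mm per turn, easily, and comes off the thread after about 3.6 to 4.1 rad; before that it cannot be pulled off. Let go part way, it stays there. Once off, it must still clear the stud tip.
- nut_mid (a point): Centre of the nut, 18 mm above its underside.
- core: Empty cardboard roll core, a tube: outer diameter 54, inner diameter 41, height 90 mm, about 0.09 kg; origin in the centre of its underside, z along the tube. It starts upright round the hub on the base, underside 18 mm and top 108 mm above the table, held by the nut above it.
- plate: White round ceramic plate, fixed, rim radius 95, 22 mm high; flat inner floor of radius about 57 mm, 5 mm above the table. Origin on the table under its centre.
- box: White open box, fixed, 250 (x) by 150 (y) by 60 mm high outside, walls and floor 5 mm. Origin on the table under its centre. One blue roll (stored) already stands in it; there is always room for the core beside it along the box's x.
- stored: Blue full roll standing upright in the box, diameter 54, height 90; origin in the centre of its underside. A bystander: not to be moved.
- tumbler: Green tumbler, a bystander, diameter 70, 145 high, standing next to the holder, 88 to 100 mm from the stud axis, roughly opposite the guide post; in the way of fingers on that side. Origin in the centre of its underside.
- papercup: White lidded paper cup, a bystander, diameter 80, 103 high; origin in the centre of its underside.
- mouse: Grey and white computer mouse, a bystander, 105 by 62 by 38 high; origin in the centre of its underside.
- spray: Yellow bottle with blue cap, a bystander, diameter 60, 160 high; origin in the centre of its underside.
- stapler: Red and black stapler, a bystander, 150 (x) by 36 by 46 high; origin in the centre of its underside.
Not all that is in view belongs to the job. Of the things that look like the core, the middle-sized one is meant. Several things have the shape of the nut; the one meant has the colours described above.

How it is judged:
By the outcome, as a careful person would: the job done as asked, in the order asked, and still so for the second after the job is handed in, with the robot touching nothing.
It also fails if it takes over 69 s, if anything falls off the work surface, if the arm or the gripper's body presses on something with over 40 N, if the wrist force passes 120 N, or if a joint passes its speed limit or range.

### The arm

A 6-joint arm with a two-finger parallel gripper is mounted at the origin on the work surface. World frame = base frame: x ahead of the robot, y to its left, z up, the work surface at z = 0. Lengths are in m, angles in rad, forces in N, time in s.
With the tool pointing down it reaches from about 0.4 to 0.825 m from the base axis. Payload 7 kg.
Tool frame: the origin (TCP) lies on the front face of the gripper's body, between the roots of the fingers; the fingertips stand 66 mm ahead of it and the grasp point (between the pads) lies 47 mm ahead of it; y points along the fingers, x is the direction in which the jaws open and shut, and the axes are right-handed (so a half turn about y gives the same grasp; the last joint's range is limited). The gripper opens to 88 mm and grips with 3 to 60 N. Pads are 19 mm wide; open, the fingers measure 130 mm over their backs; the gripper's body (78 mm by 193 mm) begins 47 mm behind the grasp point.
Start: joints at [1.514, 0.359, 0.012, 0, -1.224, -0.288], TCP at [0.228, 0.635, 0.292] pointing down, gripper open.
Joint ranges: [-3.07, 3.07], [-1.43, 2.12], [-1.02, 1.25], [-3.03, 1.67], [-3.05, -0], [-3.03, 3.03]. Speed limits (rad/s): [2.39, 2.39, 3.01, 3.14, 3.14, 3.14].

### API

Orientations are given as a unit quaternion [w, x, y, z].
In Python, from rig import manip gives the robot as it stands.
- The arm moves only by the tool drive_tool, never from a script. Its argument "steps" is a list that holds one entry, the list of rows, each a list of 4 numbers: the shift along the world's x, y, z in mm, then the turn about the world's z in degrees. In form: [[[x, y, z, spin], ...]]. A call has 1 to 20 rows; each row is the pose to reach, as a shift and turn from the pose commanded when the call began; what a row does not reach only later rows make up. A row lasts 1/10 s, in which the tool goes at most 50 mm and 8.59 degrees, less where a joint would pass 70% of its speed; a pose out of reach is approached as far as the arm can. A call with a gripper value outside its range is refused whole. "fingers" is the finger opening in mm, from 0 to 87.6, set as the call begins (left out, the last holds). The fingers move at their own pace and stop on an object; "squeeze" is the grip in N (left out, the last holds). Time passes only in rows, so rows that repeat a pose let the fingers close. It gives the time, the measured TCP pose, the force and the opening at its end, in the units of the state.
- manip.read_state(): the state, without advancing time (a new reading comes with each control period).
- manip.grab_frame(name): name is "scene" or "top" or "wrist"; returns the picture (420x560x3 uint8, blue, green, red); there is no depth.
- manip.camera_model(name): a dict with "intrinsics" (3x3 intrinsics, pixels), "R" (3x3) and "t" (3): a world point X has camera coordinates R X + t; the wrist camera has in their place "hand_eye" (4x4, takes a point from camera to tool coordinates, whose origin is the TCP and whose axes are the tool frame's). Camera axes: x right, y down, z forward; pixel columns grow to the right and rows downward; lengths in m; the calibration is good to about 2 mm. A picture is of the moment at which its call begins: read the wrist's pose just before it. camera_model takes no time and is no camera call.
- manip.sign_off(): hands the job in, once; it reports no verdict.
The state is a dict: "clock": time; "joint_positions": joint angles; "joint_velocities": joint speeds; "effort": joint torques, N m; "tool_pos": TCP position; "eef_rot": TCP orientation; "contact_force": force on the tool from outside, world axes, zero at the start; "moment": the same for the moment, N m; "gripper_width": finger opening in m.
Only numpy, scipy, OpenCV 4.12 (cv2) and the standard library are available. Lean on these libraries where they do the work, as an engineer would, in place of code of your own. Each camera call takes 0.05 s, during which the arm holds its last target. There are 200 camera calls.

## Working session

There is one attempt and no reset: what is moved stays moved. The work goes in short steps, Python scripts to look and compute and a tool call to move; the robot and the scene stay as the last step left them, time stands still between calls to the robot, and variables do not carry over. Pictures are saved under pics/ and viewed, about 8 in all and at most 12, crops included, and the job is handed in when it is done.

Besides the shell and the picture viewer there is one more tool, called as name(argument=value, ...) on one line, values as JSON. drive_tool: Moves the arm, as the interface text tells. Its arguments: {"type":"object","properties":{"steps":{"type":"array"},"fingers":{"type":"number"},"squeeze":{"type":"number"}},"required":["steps"]}

```bash
mkdir -p pics
cat > h.py <<'E'
import numpy as np, cv2
from rig import manip
def ray(name,u,v):
    c=manip.camera_model(name);K=np.array(c["intrinsics"]);R=np.array(c["R"]);t=np.array(c["t"])
    d=R.T@np.linalg.solve(K,[u,v,1.]);o=-R.T@t
    return o,d
def onz(name,u,v,z):
    o,d=ray(name,u,v);return o+d*(z-o[2])/d[2]
def proj(name,X):
    c=manip.camera_model(name);p=np.array(c["intrinsics"])@(np.array(c["R"])@np.array(X)+np.array(c["t"]));return p[:2]/p[2]
E
python3 - <<'E'
from h import *
for n in("scene","top"):
    cv2.imwrite(f"pics/{n}0.png",manip.grab_frame(n))
    o,d=ray(n,280,210);print(n,o,d)
s=manip.read_state();print(s)
E
```

```text
scene [1.44873081 0.24989239 0.71636772] [-0.8078327  -0.22821817 -0.54345703]
top [0.41663385 0.00871674 1.03894083] [ 0.17975122 -0.0216519  -0.98351581]
{'clock': 0.1, 'joint_positions': array([ 1.51412277e+00,  3.59328174e-01,  1.11638067e-02, -3.26914659e-04,
       -1.22409522e+00, -2.88064530e-01]), 'joint_velocities': array([ 0.00019454, -0.00288823,  0.00263804, -0.00015529, -0.00012445,
        0.00195373]), 'effort': array([-1.04053699e-03, -5.84167492e+01,  2.93753350e+01,  7.01580226e+00,
        1.02075341e-02, -5.02910098e-05]), 'tool_pos': array([0.22803612, 0.6349583 , 0.29131044]), 'eef_rot': array([-0.40639357,  0.40720626, -0.57803332,  0.5787096 ]), 'contact_force': array([ 0.01954042, -0.13521517,  0.21398293]), 'moment': array([-0.02557729,  0.02005734, -0.03276758]), 'gripper_width': 0.08769392188375971}
```

View pics/top0.png

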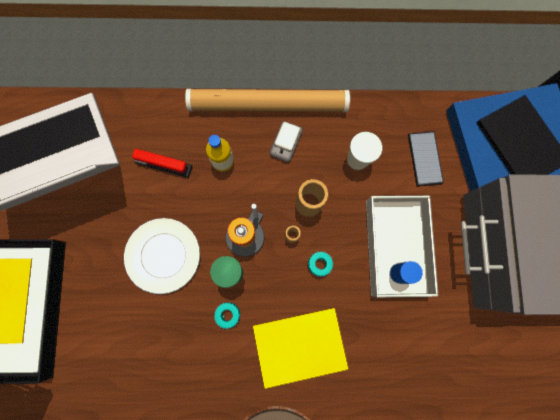

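View pics/scene0.png

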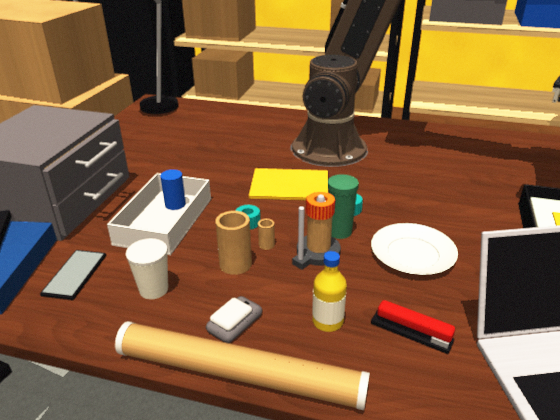

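```bash
cat > meas.py <<'E'
from h import *
from scipy.spatial.transform import Rotation as Ro
im=cv2.imread("pics/top0.png");hsv=cv2.cvtColor(im,cv2.COLOR_BGR2HSV)
def blob(lo,hi,box,what):
    x0,y0,x1,y1=box
    m=cv2.inRange(hsv,lo,hi);k=np.zeros_like(m);k[y0:y1,x0:x1]=m[y0:y1,x0:x1]
    cs,_=cv2.findContours(k,cv2.RETR_EXTERNAL,cv2.CHAIN_APPROX_NONE);c=max(cs,key=cv2.contourArea)
    print(what,"circ",cv2.minEnclosingCircle(c),"area",cv2.contourArea(c),"rect",cv2.minAreaRect(c));return c
def show(n,u,v,z):print(n,np.round(onz("top",u,v,z)*1000,1))
c=blob((5,150,150),(20,255,255),(215,205,265,255),"nut");show("nut",*cv2.minEnclosingCircle(c)[0],.144)
c=blob((60,80,20),(80,255,255),(200,245,255,300),"tumbler");show("tumb",*cv2.minEnclosingCircle(c)[0],.145)
c=blob((0,0,130),(180,70,255),(110,205,210,305),"plate");show("plate",*cv2.minAreaRect(c)[0],.022)
c=blob((105,150,60),(125,255,255),(385,250,430,295),"stored");show("stored",*cv2.minEnclosingCircle(c)[0],.095)
c=blob((0,0,110),(180,70,255),(355,180,445,310),"box")
for p in cv2.boxPoints(cv2.minAreaRect(c)):show("boxcorner",*p,.06)
show("post~",254,207,.150)
s=manip.read_state();q=s["eef_rot"];print(Ro.from_quat(q[[1,2,3,0]]).as_matrix().round(3))
a=cv2.resize(im[180:310,190:330],None,fx=5,fy=5,interpolation=cv2.INTER_CUBIC)
cv2.imwrite("pics/crop0.png",cv2.resize(a,(640,594)))
E
python3 meas.py
```

```text
nut circ ((240.5, 230.375), 13.707420349121094) area 534.5 rect ((240.50003051757812, 230.50001525878906), (26.385601043701172, 26.385601043701172), 63.43495178222656)
nut [533.4  78.3 144. ]
tumbler circ ((226.1607208251953, 271.6785583496094), 15.764678955078125) area 713.0 rect ((226.0, 271.0), (30.0, 30.0), 90.0)
tumb [441.4 108.6 145. ]
plate circ ((161.4314422607422, 255.68228149414062), 38.9542350769043) area 4437.5 rect ((161.5, 255.5), (75.0, 75.0), 90.0)
plate [485.8 285.5  22. ]
stored circ ((406.1000061035156, 272.5), 15.305648803710938) area 504.5 rect ((406.0, 272.0), (20.0, 30.0), 90.0)
stored [ 439.  -309.8   95. ]
box circ ((404.0, 245.5), 59.491695404052734) area 6004.0 rect ((403.852294921875, 245.84152221679688), (103.17424774169922, 61.960018157958984), 86.8201675415039)
boxcorner [ 631.6 -241.1   60. ]
boxcorner [ 640.8 -400.4   60. ]
boxcorner [ 383.9 -395.7   60. ]
boxcorner [ 376.7 -243.7   60. ]
post~ [586.   48.1 150. ]
[[-0.338 -0.     0.941]
 [-0.941 -0.001 -0.338]
 [ 0.001 -1.     0.   ]]
```

View pics/crop0.png

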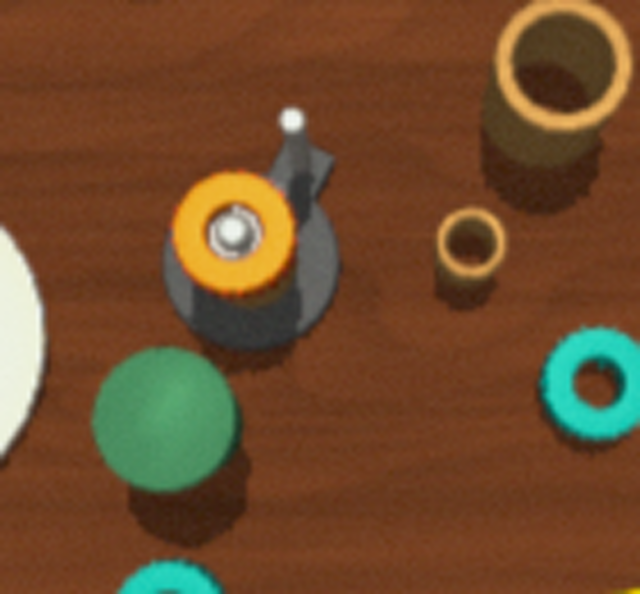

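drive_tool(steps=[[[15,-28,0,-4],[40,-73,0,-8],[64,-117,0,-12],[88,-161,0,-16],[112,-205,0,-20],[136,-249,0,-24],[160,-293,0,-28],[184,-337,0,-32],[208,-381,0,-36],[232,-425,0,-40],[256,-469,0,-44],[280,-513,0,-46],[298,-545,0,-46],[305,-557,0,-46],[305,-557,0,-46],[305,-557,0,-46],[305,-557,0,-46]]], fingers=87)

```text
clock: 1.8
tool_pos: [0.5327, 0.0791, 0.2921]
eef_rot: [0.149, -0.149, 0.691, -0.691]
contact_force: [-0.9, 0.5, -0.8]
gripper_width: 0.0867
```

```bash
cat >> h.py <<'E'
from scipy.spatial.transform import Rotation as Ro
def wray(s,u,v):
    c=manip.camera_model("wrist");K=np.array(c["intrinsics"]);H=np.array(c["hand_eye"])
    R=Ro.from_quat(s["eef_rot"][[1,2,3,0]]).as_matrix()
    d=R@H[:3,:3]@np.linalg.solve(K,[u,v,1.]);o=R@H[:3,3]+s["tool_pos"];return o,d
def wonz(s,u,v,z):
    o,d=wray(s,u,v);return o+d*(z-o[2])/d[2]
def jaw(s):
    R=Ro.from_quat(s["eef_rot"][[1,2,3,0]]).as_matrix();return np.degrees(np.arctan2(R[1,0],R[0,0]))
E
python3 - <<'E'
from h import *
s=manip.read_state();im=manip.grab_frame("wrist");cv2.imwrite("pics/w1.png",im)
print(s["clock"],s["tool_pos"],jaw(s),s["joint_positions"].round(2))
hsv=cv2.cvtColor(im,cv2.COLOR_BGR2HSV);m=cv2.inRange(hsv,(5,150,150),(20,255,255))
cs,_=cv2.findContours(m,cv2.RETR_EXTERNAL,cv2.CHAIN_APPROX_NONE);c=max(cs,key=cv2.contourArea)
p,r=cv2.minEnclosingCircle(c);print(p,r,wonz(s,*p,.144),cv2.fitEllipse(c))
E
```

```text
1.8 [0.53274175 0.07911883 0.29209913] -155.6982715559082 [ 0.51  0.13 -0.29 -0.   -1.15 -0.09]
(276.13690185546875, 214.87818908691406) 45.4601936340332 [0.53451803 0.07604134 0.144     ] ((272.8428649902344, 216.72775268554688), (79.5410385131836, 83.05046081542969), 139.88937377929688)
```

View pics/w1.png

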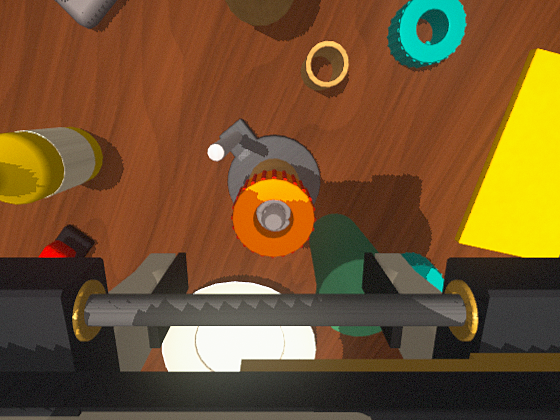

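Run:
```python
from h import *
s=manip.read_state()
for n,u,v,z in(("nut",273,217.5,.144),("stud",274,214,.15),("post",216,152,.15)):print(n,wonz(s,u,v,z)*1000)
print(onz("top",253.7,206.3,.15),onz("top",240.75,230.8,.15))
o,d=ray("scene",320.5,199);print(onz("scene",321,199,.15)*1000)
print(proj("scene",[.5335,.0778,.150]),proj("scene",[.5335,.0778,.144]))
```

```text
nut [535.78749742  78.93241042 144.        ]
stud [536.96181007  74.54072457 150.        ]
post [590.02960114  51.01658198 150.        ]
[0.58761043 0.04879799 0.15      ] [0.53167482 0.0773008  0.15      ]
[543.43452165  83.97192762 150.        ]
[319.09922899 196.22914258] [318.99832385 198.63596107]
```

drive_tool(steps=[[[1,0,-25,0],[1,0,-60,0],[1,0,-85,0],[1,0,-100,0],[1,0,-108,0],[1,0,-111,0],[1,0,-111,0],[1,0,-111,0]]])

```text
clock: 2.65
tool_pos: [0.5346, 0.0787, 0.1821]
eef_rot: [0.149, -0.148, 0.691, -0.691]
contact_force: [0.3, -0.2, 0.5]
gripper_width: 0.0873
```

drive_tool(steps=[[[0,0,0,0],[0,0,0,0],[0,0,0,0],[0,0,0,0],[0,0,0,0],[0,0,0,0],[0,0,0,0],[0,0,0,0]]], fingers=50, squeeze=25)

```text
clock: 3.45
tool_pos: [0.5344, 0.0783, 0.1813]
eef_rot: [0.149, -0.148, 0.691, -0.691]
contact_force: [0.1, 0.4, 2.2]
gripper_width: 0.0603
```

drive_tool(steps=[[[0,0,0.2,3],[0,0,0.5,8],[0,0,0.9,14],[0,0,1.3,20],[0,0,1.7,26],[0,0,2.1,32],[0,0,2.5,38],[0,0,2.9,44],[0,0,3.3,50],[0,0,3.7,56],[0,0,4.1,62],[0,0,4.5,68],[0,0,4.9,74],[0,0,5.3,80],[0,0,5.6,84],[0,0,5.6,84],[0,0,5.6,84]]])

```text
clock: 5.15
tool_pos: [0.5347, 0.0788, 0.1868]
eef_rot: [0.573, -0.572, 0.415, -0.415]
contact_force: [2.8, 3.6, -1.7]
gripper_width: 0.0601
```

Run:
```python
from h import *
s=manip.read_state();print(jaw(s),s["joint_positions"].round(2),s["moment"].round(2))
im=manip.grab_frame("scene");cv2.imwrite("pics/s2.png",cv2.resize(im[110:310,200:420],None,fx=2.5,fy=2.5,interpolation=cv2.INTER_CUBIC))
```

```text
-71.87169728190149 [ 0.51  0.23 -0.43 -0.   -0.91  1.38] [ 1.15 -1.14  0.  ]
```

View pics/s2.png

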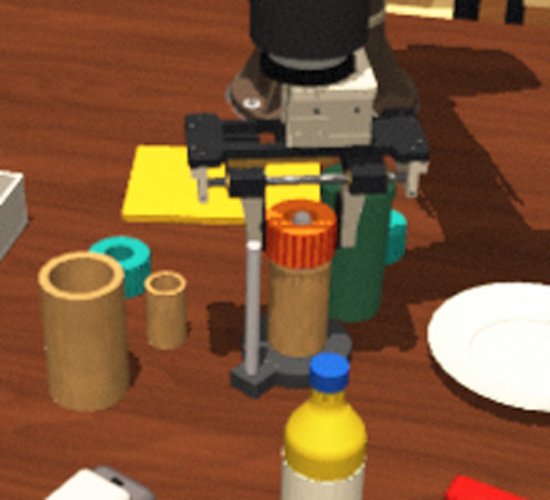

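drive_tool(steps=[[[0,0,0,0],[0,0,0,0],[0,0,0,0],[0,0,0,-4],[0,0,0,-12],[0,0,0,-20],[0,0,0,-28],[0,0,0,-36],[0,0,0,-44],[0,0,0,-52],[0,0,0,-60],[0,0,0,-68],[0,0,0,-76],[0,0,0,-82],[0,0,0,-84],[0,0,0,-84]]], fingers=75)

```text
clock: 6.8
tool_pos: [0.5338, 0.0779, 0.1866]
eef_rot: [-0.148, 0.149, -0.691, 0.692]
contact_force: [-0.7, 0.6, 0.2]
gripper_width: 0.0747
```

Run:
```python
from h import *
im=manip.grab_frame("scene");cv2.imwrite("pics/s3.png",cv2.resize(im[170:270,270:370],None,fx=5,fy=5,interpolation=cv2.INTER_CUBIC))
```

```text
(no output)
```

View pics/s3.png

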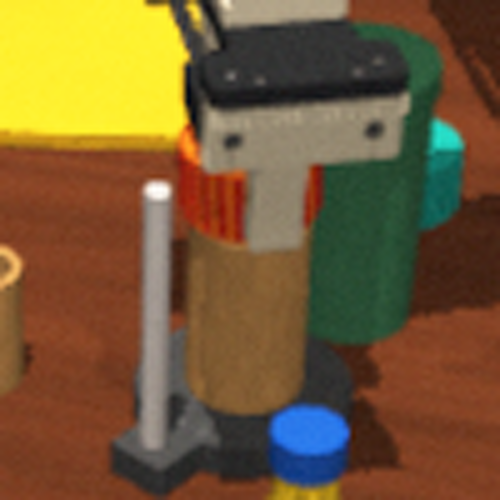

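drive_tool(steps=[[[0,0,0,0],[0,0,0,0],[0,0,0,0],[0,0,0,0],[0,0,0,0]]], fingers=50)

```text
clock: 7.35
tool_pos: [0.5343, 0.0783, 0.1868]
eef_rot: [-0.149, 0.148, -0.691, 0.691]
contact_force: [0.1, -0.5, 1.1]
gripper_width: 0.0592
```

drive_tool(steps=[[[0,0,0.2,3],[0,0,0.5,8],[0,0,0.9,14],[0,0,1.3,20],[0,0,1.7,26],[0,0,2.1,32],[0,0,2.5,38],[0,0,2.9,44],[0,0,3.3,50],[0,0,3.7,56],[0,0,4.1,62],[0,0,4.5,68],[0,0,4.9,74],[0,0,5.3,80],[0,0,5.6,84],[0,0,5.6,84],[0,0,5.6,84]]])

```text
clock: 9.05
tool_pos: [0.5345, 0.0787, 0.1926]
eef_rot: [0.573, -0.572, 0.415, -0.415]
contact_force: [-0.3, 3.7, 2.0]
gripper_width: 0.0591
```

Run:
```python
from h import *
b=manip.grab_frame("scene")
for im in(cv2.imread("pics/scene0.png"),b):
    h=cv2.cvtColor(im,cv2.COLOR_BGR2HSV);m=cv2.inRange(h,(0,190,110),(16,255,255))[180:260]
    print([ (c,180+np.nonzero(m[:,c])[0].max()) for c in range(309,333,2) if m[:,c].any()])
print(proj("scene",[.56,.078,.108]),proj("scene",[.56,.078,.119]))
```

```text
[(309, np.int64(216)), (311, np.int64(217)), (313, np.int64(218)), (315, np.int64(219)), (317, np.int64(219)), (319, np.int64(219)), (321, np.int64(219)), (323, np.int64(219)), (325, np.int64(219)), (327, np.int64(218)), (329, np.int64(217)), (331, np.int64(216))]
[(309, np.int64(212)), (311, np.int64(214)), (313, np.int64(215)), (315, np.int64(215)), (317, np.int64(215)), (319, np.int64(215)), (321, np.int64(215)), (323, np.int64(215)), (325, np.int64(215)), (327, np.int64(215)), (329, np.int64(214)), (331, np.int64(212))]
[315.90948684 219.38870698] [316.07806439 215.07344995]
```

The nut has risen by about 11 mm, as planned. The third stroke is next.

drive_tool(steps=[[[0,0,0,0],[0,0,0,0],[0,0,0,0],[0,0,0,-4],[0,0,0,-12],[0,0,0,-20],[0,0,0,-28],[0,0,0,-36],[0,0,0,-44],[0,0,0,-52],[0,0,0,-60],[0,0,0,-68],[0,0,0,-76],[0,0,0,-82],[0,0,0,-84],[0,0,0,-84]]], fingers=75)

```text
clock: 10.7
tool_pos: [0.5339, 0.0779, 0.1922]
eef_rot: [-0.148, 0.148, -0.691, 0.692]
contact_force: [0.9, -0.9, 0.5]
gripper_width: 0.0752
```

drive_tool(steps=[[[0,0,0,0],[0,0,0,0],[0,0,0,0],[0,0,0,0],[0,0,0,0]]], fingers=50)

```text
clock: 11.2
tool_pos: [0.5343, 0.0783, 0.1924]
eef_rot: [0.149, -0.148, 0.691, -0.691]
contact_force: [-0.2, 0.2, 1.2]
gripper_width: 0.0596
```

drive_tool(steps=[[[0,0,0.2,3],[0,0,0.5,8],[0,0,0.9,14],[0,0,1.3,20],[0,0,1.7,26],[0,0,2.1,32],[0,0,2.5,38],[0,0,2.9,44],[0,0,3.3,50],[0,0,3.7,56],[0,0,4.1,62],[0,0,4.5,68],[0,0,4.9,74],[0,0,5.3,80],[0,0,5.6,84],[0,0,5.6,84],[0,0,5.6,84]]])

```text
clock: 12.9
tool_pos: [0.5344, 0.0788, 0.1981]
eef_rot: [0.573, -0.572, 0.415, -0.415]
contact_force: [-0.2, 5.3, 0.6]
gripper_width: 0.06
```

drive_tool(steps=[[[0,0,1,0],[0,0,2,0],[0,0,3,0],[0,0,4,0],[0,0,5,0],[0,0,5,0]]])

```text
clock: 13.5
tool_pos: [0.5341, 0.0789, 0.2025]
eef_rot: [0.573, -0.572, 0.415, -0.415]
contact_force: [0.5, 6.1, -2.9]
gripper_width: 0.0593
```

drive_tool(steps=[[[0,0,10,0],[0,0,25,0],[0,0,40,0],[0,0,52,0],[0,0,58,0],[-3,12,58,0],[-9,40,58,0],[-18,76,58,0],[-27,114,58,0],[-35,152,58,0],[-42,182,58,0],[-46,200,58,0],[-48,207,58,0],[-48,207,58,0],[-48,207,58,0]]])

```text
clock: 15.0
tool_pos: [0.4861, 0.2845, 0.2606]
eef_rot: [-0.573, 0.573, -0.415, 0.414]
contact_force: [-0.0, -0.5, -1.3]
gripper_width: 0.0598
```

Run:
```python
from h import *
s=manip.read_state();im=manip.grab_frame("wrist");print(s["tool_pos"],s["joint_positions"].round(2))
t=manip.grab_frame("scene")
h=cv2.cvtColor(t,cv2.COLOR_BGR2HSV);m=cv2.inRange(h,(0,0,130),(180,70,255));m[:,:362]=0;m[:,470:]=0;m[:215]=0;m[280:]=0
cs,_=cv2.findContours(m,cv2.RETR_EXTERNAL,cv2.CHAIN_APPROX_NONE);c=max(cs,key=cv2.contourArea)
e=cv2.fitEllipse(cv2.convexHull(c));print(e)
X=np.array([.4858+.0,.2855,.022]);a=np.linspace(0,6.283,60)
P=np.array([proj("scene",X+.095*np.array([np.cos(q),np.sin(q),0])) for q in a],np.float32);print(cv2.fitEllipse(P))
cv2.imwrite("pics/ws4.png",cv2.resize(np.hstack([im,t]),(800,300)))
```

```text
[0.48608512 0.2845186  0.26064115] [ 0.88  0.2  -0.28 -0.   -1.09  1.01]
((414.1714172363281, 248.7699432373047), (49.446746826171875, 87.5862045288086), 99.87693786621094)
((412.8764953613281, 248.52716064453125), (49.75422286987305, 87.82611083984375), 100.16595458984375)
```

View pics/ws4.png

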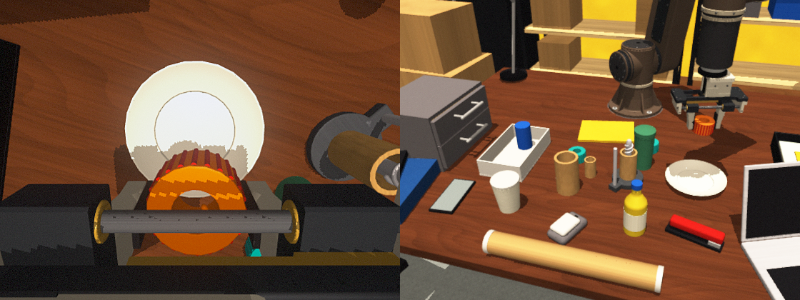

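drive_tool(steps=[[[0,1,-15,0],[0,1,-45,0],[0,1,-80,0],[0,1,-115,0],[0,1,-140,0],[0,1,-158,0],[0,1,-169,0],[0,1,-175,0],[0,1,-178,0],[0,1,-178,0],[0,1,-178,0]]])

```text
clock: 16.2
tool_pos: [0.4865, 0.2866, 0.0838]
eef_rot: [0.573, -0.572, 0.414, -0.414]
contact_force: [0.2, -0.5, -1.0]
gripper_width: 0.0595
```

drive_tool(steps=[[[0,0,-1,0],[0,0,-2,0],[0,0,-3,0],[0,0,-3,0],[0,0,-3,0]]])

```text
clock: 16.7
tool_pos: [0.4864, 0.2865, 0.081]
eef_rot: [0.573, -0.573, 0.414, -0.414]
contact_force: [-2.3, -1.3, 8.6]
gripper_width: 0.0598
```

drive_tool(steps=[[[0,0,-0.5,0],[0,0,-0.5,0],[0,0,-0.5,0]]])

```text
clock: 17.0
tool_pos: [0.4864, 0.2865, 0.0809]
eef_rot: [0.573, -0.573, 0.414, -0.414]
contact_force: [-4.1, -2.6, 11.9]
gripper_width: 0.0596
```

Run:
```python
from h import *
t=manip.grab_frame("scene")
cv2.imwrite("pics/s5.png",cv2.resize(t[180:290,355:475],None,fx=5,fy=5,interpolation=cv2.INTER_CUBIC))
```

```text
(no output)
```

View pics/s5.png

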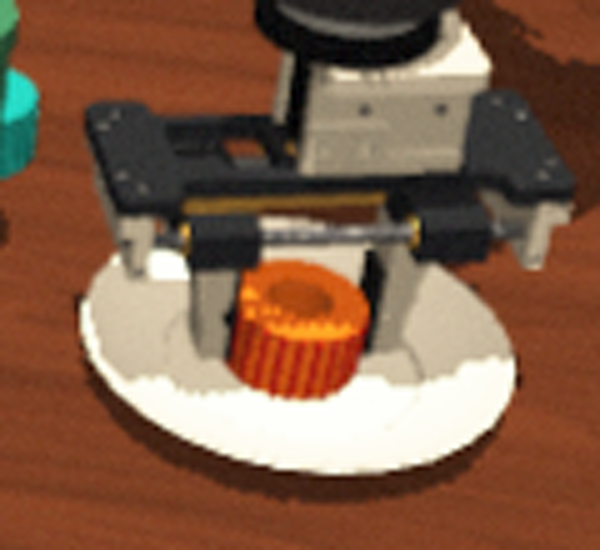

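The nut is tilted by roughly 5° in the jaws. I'll ease the grip while lowering so it settles flat.

drive_tool(steps=[[[0,0,0,0],[0,0,0,0],[0,0,-0.5,0],[0,0,-1,0],[0,0,-1.5,0],[0,0,-2,0],[0,0,-2,0],[0,0,-2,0]]], squeeze=4)

```text
clock: 17.85
tool_pos: [0.4863, 0.286, 0.0776]
eef_rot: [-0.573, 0.573, -0.414, 0.414]
contact_force: [-1.2, -3.7, 5.7]
gripper_width: 0.0601
```

Release partly, then rise.

drive_tool(steps=[[[0,0,0,0],[0,0,0,0],[0,0,0,0],[0,0,0,0]]], fingers=67)

```text
clock: 18.25
tool_pos: [0.4861, 0.2864, 0.0773]
eef_rot: [-0.573, 0.573, -0.414, 0.414]
contact_force: [-0.6, 0.1, -0.3]
gripper_width: 0.0668
```

drive_tool(steps=[[[0,0,3,0],[0,0,10,0],[0,0,30,0],[0,0,65,0],[0,0,105,0],[0,0,145,0],[0,0,175,0],[0,0,190,0],[0,0,190,0]]])

```text
clock: 19.15
tool_pos: [0.487, 0.2869, 0.2711]
eef_rot: [0.575, -0.571, 0.414, -0.415]
contact_force: [0.4, 0.0, 0.1]
gripper_width: 0.067
```

Run:
```python
from h import *
s=manip.read_state();w=manip.grab_frame("wrist");t=manip.grab_frame("scene");p=manip.grab_frame("top")
cv2.imwrite("pics/top6.png",p)
a=cv2.resize(t[190:290,300:475],(525,300));b=cv2.resize(p[180:310,110:270],(369,300))
cv2.imwrite("pics/c6.png",cv2.resize(np.hstack([a,b]),(800,268)))
h=cv2.cvtColor(t,cv2.COLOR_BGR2HSV);m=cv2.inRange(h,(0,190,110),(20,255,255));m[:,:370]=0;m[:,460:]=0;m[:200]=0;m[280:]=0
ys,xs=np.nonzero(m);print("scene nut",xs.min(),xs.max(),ys.min(),ys.max())
a=np.linspace(0,6.28,90)
for z in(.005,.041):
  P=np.array([proj("scene",[.4863+.03*np.cos(q),.286+.03*np.sin(q),z]) for q in a]);print(P.min(0),P.max(0))
h=cv2.cvtColor(p,cv2.COLOR_BGR2HSV);m=cv2.inRange(h,(3,150,150),(20,255,255));m[:,:120]=0;m[:,210:]=0;m[:205]=0;m[310:]=0
ys,xs=np.nonzero(m)
if len(xs):
  q=((xs.min()+xs.max())/2,(ys.min()+ys.max())/2);print("top nut",q,onz("top",*q,.041))
h=cv2.cvtColor(w,cv2.COLOR_BGR2HSV);m=cv2.inRange(h,(3,150,150),(20,255,255))
cs,_=cv2.findContours(m,cv2.RETR_EXTERNAL,cv2.CHAIN_APPROX_NONE);c=max(cs,key=cv2.contourArea);q,r=cv2.minEnclosingCircle(c);print("w",q,r,wonz(s,*q,.041))
```

```text
scene nut 370 459 200 279
[397.91153993 244.95885666] [425.07234614 261.253207  ]
[399.84846857 232.24500687] [427.49926206 248.25376798]
top nut (np.float64(161.0), np.float64(259.5)) [0.47467379 0.28103451 0.041     ]
w (276.3941650390625, 193.56568908691406) 31.870168685913086 [0.48889153 0.28629957 0.041     ]
```

View pics/c6.png

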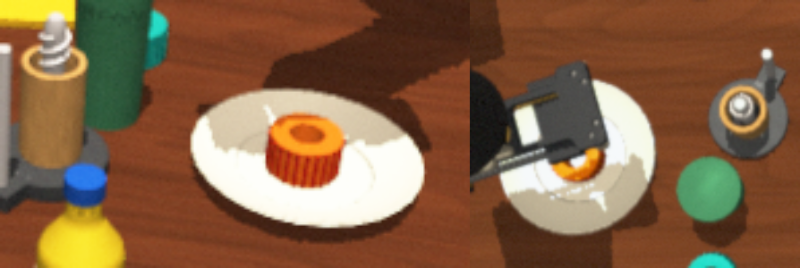

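drive_tool(steps=[[[2,-8,0,-2],[8,-33,0,-8],[16,-68,0,-14],[24,-104,0,-21],[32,-140,0,-28],[40,-174,0,-35],[46,-198,0,-41],[48,-208,0,-42],[48,-208,0,-42],[48,-208,0,-42]]], fingers=75)

```text
clock: 20.3
tool_pos: [0.534, 0.0782, 0.267]
eef_rot: [0.386, -0.387, 0.592, -0.592]
contact_force: [-0.3, 0.7, 0.4]
gripper_width: 0.0749
```

Run:
```python
from h import *
s=manip.read_state();w=manip.grab_frame("wrist");print(s["tool_pos"],jaw(s))
c=manip.camera_model("wrist");H=np.array(c["hand_eye"]);K=np.array(c["intrinsics"]);R=Ro.from_quat(s["eef_rot"][[1,2,3,0]]).as_matrix()
def wp(X):
    p=K@H[:3,:3].T@(R.T@(np.array(X)-s["tool_pos"])-H[:3,3]);return p[:2]/p[2]
a=np.linspace(0,6.28,90);P=np.array([wp([.5345+.027*np.cos(q),.0785+.027*np.sin(q),.108]) for q in a],np.float32)
v=w.copy();cv2.polylines(v,[P.astype(int)],True,(255,0,255),1)
x,y=wp([.5345,.0785,.108]).astype(int);print(x,y)
y0=max(0,y-75);x0=max(0,x-100)
cv2.imwrite("pics/w7.png",cv2.resize(v[y0:y+75,x0:x+100],None,fx=4,fy=4,interpolation=cv2.INTER_CUBIC));print(x0,y0)
p=cv2.imread("pics/top6.png");h=cv2.cvtColor(p,cv2.COLOR_BGR2HSV);m=cv2.inRange(h,(100,150,100),(125,255,255))[240:310,370:440]
ys,xs=np.nonzero(m);print("stored px",xs.min()+370,xs.max()+370,ys.min()+240,ys.max()+240)
```

```text
[0.53401493 0.07824146 0.26695318] -113.72604574974828
275 215
175 140
stored px 400 421 262 282
```

View pics/w7.png

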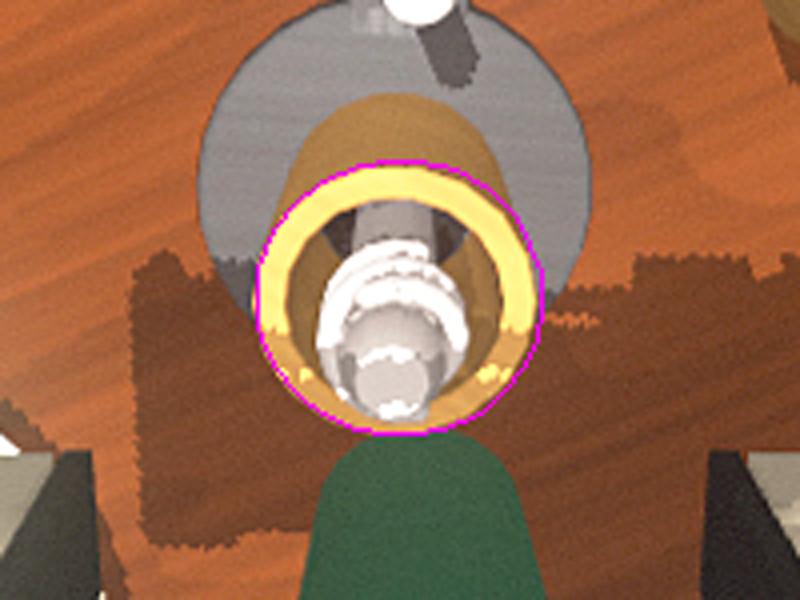

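drive_tool(steps=[[[0,0,-15,0],[0,0,-40,0],[0,0,-68,0],[0,0,-90,0],[0,0,-102,0],[0,0,-108,0],[0,0,-110,0],[0,0,-110,0],[0,0,-110,0]]])

```text
clock: 21.25
tool_pos: [0.5347, 0.0785, 0.1584]
eef_rot: [-0.387, 0.386, -0.592, 0.592]
contact_force: [-0.5, 0.1, 1.0]
gripper_width: 0.0748
```

drive_tool(steps=[[[0,0,-2,0],[0,0,-4,0],[0,0,-4,0],[0,0,-4,0]]])

```text
clock: 21.65
tool_pos: [0.5341, 0.0782, 0.1535]
eef_rot: [-0.386, 0.386, -0.592, 0.592]
contact_force: [-0.4, -0.5, 0.1]
gripper_width: 0.0751
```

drive_tool(steps=[[[0,0,0,0],[0,0,0,0],[0,0,0,0],[0,0,0,0],[0,0,0,0],[0,0,0,0]]], fingers=45, squeeze=20)

```text
clock: 22.25
tool_pos: [0.5342, 0.0783, 0.1535]
eef_rot: [-0.386, 0.386, -0.592, 0.592]
contact_force: [-0.2, 0.7, -0.4]
gripper_width: 0.054
```

drive_tool(steps=[[[0,0,4,0],[0,0,12,0],[0,0,24,0],[0,0,40,0],[0,0,56,0],[0,0,72,0],[0,0,88,0],[0,0,104,0],[0,0,120,0],[0,0,135,0],[0,0,145,0],[0,0,150,0],[0,0,150,0],[0,0,150,0]]])

```text
clock: 23.65
tool_pos: [0.5338, 0.0782, 0.3029]
eef_rot: [0.386, -0.387, 0.592, -0.592]
contact_force: [0.5, -0.2, -1.1]
gripper_width: 0.054
```

Run:
```python
from h import *
print(onz("top",410.5,272,.095)) # stored top approx
p=manip.grab_frame("scene");cv2.imwrite("pics/s8.png",cv2.resize(p[60:300,60:440],None,fx=2,fy=2))
```

```text
[ 0.44013158 -0.32040433  0.095     ]
```

View pics/s8.png

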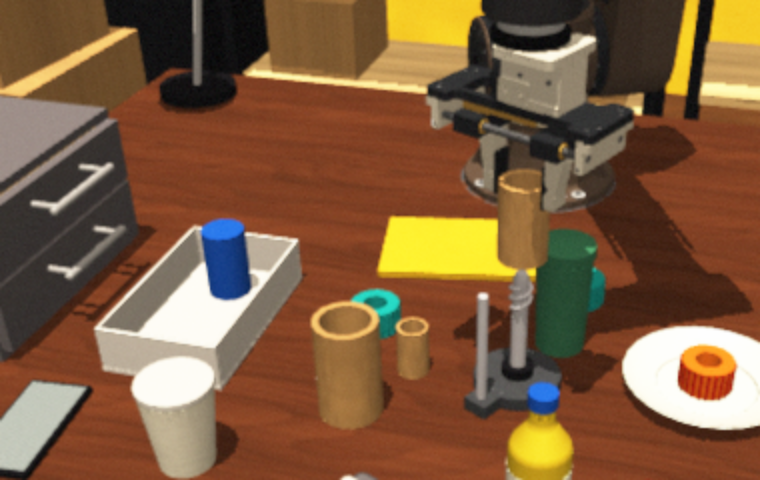

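drive_tool(steps=[[[0,-8,0,-2],[1,-24,0,-6],[2,-48,0,-10],[4,-76,0,-14],[6,-104,0,-18],[7,-132,0,-22],[9,-160,0,-26],[10,-188,0,-30],[12,-216,0,-34],[13,-244,0,-38],[15,-272,0,-42],[16,-300,0,-46],[18,-328,0,-50],[19,-354,0,-54],[20,-376,0,-57],[21,-390,0,-59],[21,-398,0,-60],[21,-398,0,-60],[21,-398,0,-60]]])

```text
clock: 25.6
tool_pos: [0.5551, -0.3193, 0.3033]
eef_rot: [0.039, -0.039, 0.706, -0.706]
contact_force: [-0.2, -0.2, -0.9]
gripper_width: 0.0538
```

drive_tool(steps=[[[0,0,-10,0],[0,0,-30,0],[0,0,-55,0],[0,0,-80,0],[0,0,-105,0],[0,0,-125,0],[0,0,-140,0],[0,0,-150,0],[0,0,-155,0],[0,0,-158,0],[0,0,-158,0],[0,0,-158,0]]])

```text
clock: 26.8
tool_pos: [0.5555, -0.3199, 0.1462]
eef_rot: [-0.039, 0.038, -0.706, 0.706]
contact_force: [-1.4, -1.1, -0.2]
gripper_width: 0.054
```

drive_tool(steps=[[[0,0,-1,0],[0,0,-2,0],[0,0,-3,0],[0,0,-3,0],[0,0,-3,0]]])

```text
clock: 27.3
tool_pos: [0.5551, -0.3198, 0.1425]
eef_rot: [-0.038, 0.039, -0.706, 0.706]
contact_force: [0.5, 1.1, -0.9]
gripper_width: 0.0539
```

drive_tool(steps=[[[0,0,-0.5,0],[0,0,-1,0],[0,0,-1.5,0],[0,0,-2,0],[0,0,-2,0],[0,0,-2,0]]])

```text
clock: 27.9
tool_pos: [0.5552, -0.3198, 0.1405]
eef_rot: [-0.039, 0.038, -0.706, 0.706]
contact_force: [-0.5, 0.4, 1.0]
gripper_width: 0.0538
```

Run:
```python
from h import *
p=manip.grab_frame("scene");cv2.imwrite("pics/s9.png",cv2.resize(p[120:270,90:240],None,fx=4,fy=4,interpolation=cv2.INTER_CUBIC))
```

```text
(no output)
```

View pics/s9.png

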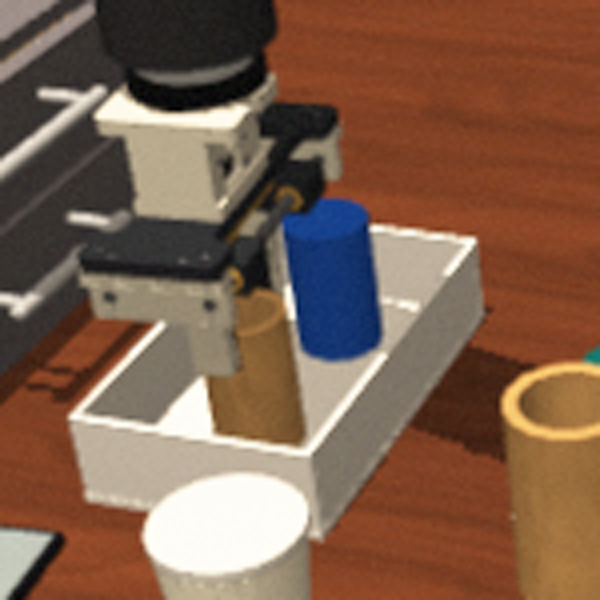

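drive_tool(steps=[[[0,0,-0.5,0],[0,0,-0.5,0],[0,0,-1,0],[0,0,-1,0],[0,0,-1,0]]])

```text
clock: 28.45
tool_pos: [0.5554, -0.3199, 0.1404]
eef_rot: [-0.039, 0.038, -0.706, 0.706]
contact_force: [-1.8, 0.7, 7.5]
gripper_width: 0.0541
```

It is in firm contact with the box floor, so ease the grip, release and rise.

drive_tool(steps=[[[0,0,0,0],[0,0,0,0],[0,0,0,0]]], squeeze=4)

```text
clock: 28.75
tool_pos: [0.5557, -0.3198, 0.14]
eef_rot: [-0.039, 0.038, -0.706, 0.706]
contact_force: [-0.1, 1.6, 5.6]
gripper_width: 0.0546
```

drive_tool(steps=[[[0,0,0,0],[0,0,0,0],[0,0,0,0],[0,0,0,0],[0,0,0,0]]], fingers=68)

```text
clock: 29.25
tool_pos: [0.555, -0.3197, 0.1392]
eef_rot: [0.038, -0.039, 0.706, -0.706]
contact_force: [-0.0, 0.4, 0.1]
gripper_width: 0.0678
```

drive_tool(steps=[[[0,0,4,0],[0,0,12,0],[0,0,30,0],[0,0,55,0],[0,0,80,0],[0,0,105,0],[0,0,125,0],[0,0,140,0],[0,40,140,0],[0,85,140,0],[0,120,140,0],[0,120,140,0],[0,120,140,0]]])

```text
clock: 30.55
tool_pos: [0.5554, -0.199, 0.2806]
eef_rot: [-0.04, 0.039, -0.706, 0.706]
contact_force: [0.5, -0.5, 0.4]
gripper_width: 0.0678
```

```bash
python3 - <<'E'
from h import *
p=manip.grab_frame("scene");t=manip.grab_frame("top")
cv2.imwrite("pics/f.png",cv2.resize(np.vstack([p[120:360,60:480],t[100:340,110:530]]),None,fx=1.2,fy=1.2))
E
python3 - <<'E'
from h import *
p=manip.grab_frame("scene");o=cv2.imread("pics/scene0.png")
h=cv2.cvtColor(p,cv2.COLOR_BGR2HSV);m=cv2.inRange(h,(8,90,50),(25,255,255));m[:,:125]=0;m[:,205:]=0;m[:140]=0;m[235:]=0
cs,_=cv2.findContours(m,cv2.RETR_EXTERNAL,cv2.CHAIN_APPROX_NONE)
for c in sorted(cs,key=cv2.contourArea)[-2:]:print("core",cv2.boundingRect(c),cv2.contourArea(c),cv2.minAreaRect(c))
a=np.linspace(0,6.28,90);P=np.array([proj("scene",[.555+.027*np.cos(q),-.32+.027*np.sin(q),z]) for q in a for z in(.005,.095)],np.float32)
print("expect",cv2.boundingRect(P),cv2.minAreaRect(P))
ho=cv2.cvtColor(o,cv2.COLOR_BGR2HSV)
for n,lo,hi,(x0,y0,x1,y1) in(("stored",(105,150,60),(125,255,255),(155,165,190,215)),("tumbler",(60,80,20),(85,255,255),(325,170,362,240)),("spray",(22,150,100),(35,255,255),(305,250,350,335)),("stapler",(0,150,100),(8,255,255),(365,295,460,350)),("cup",(0,0,120),(180,70,255),(125,238,172,300)),("mouse",(0,0,120),(180,60,255),(205,295,265,340))):
    print(n,[np.round(np.mean(np.nonzero(cv2.inRange(q,lo,hi)[y0:y1,x0:x1]),1),1) for q in(ho,h)])
E
```

```text
core (138, 192, 28, 39) 795.5 ((151.4306182861328, 211.54913330078125), (40.2951545715332, 23.340778350830078), 81.25383758544922)
core (125, 140, 80, 64) 2329.0 ((164.5, 171.5), (63.0, 79.0), 90.0)
expect (136, 192, 30, 45) ((151.36880493164062, 214.10189819335938), (44.29299545288086, 23.960657119750977), 79.38587951660156)
stored [array([23.9, 17.6]), array([23.9, 17.6])]
tumbler [array([33.6, 18.2]), array([34.5, 16.8])]
spray [array([41.6, 24.2]), array([41.6, 24.2])]
stapler [array([25., 50.]), array([25.1, 50.5])]
cup [array([25.6, 24. ]), array([25.5, 24. ])]
mouse [array([21.4, 26.7]), array([21.4, 26.7])]
```

Run:
```python
from h import *
for im in(cv2.imread("pics/top0.png"),manip.grab_frame("top")):
    h=cv2.cvtColor(im,cv2.COLOR_BGR2HSV)
    for lo,hi,(x0,y0,x1,y1) in(((60,80,20),(80,255,255),(200,245,255,300)),((0,150,100),(8,255,255),(125,140,200,185))):
        print(np.mean(np.nonzero(cv2.inRange(h,lo,hi)[y0:y1,x0:x1]),1).round(1))
s=manip.read_state();print(s["clock"],abs(s["joint_velocities"]).max());manip.sign_off()
```

```text
[26.4 26. ]
[19.4 33.2]
[26.4 23.8]
[19.5 33.5]
30.75 0.005252334063840659
the job is handed in; nothing more can be done
```

I handed the job in at 30.8 s of the 69 s allowed. The nut is on the plate and the core is in the box, but one last check on the tumbler did not match.

- **Nut:** I unscrewed it in three strokes of 84° each and lifted it over the stud. It had tilted about 5° in the grip, so I eased the grip on the plate to let it settle flat. The picture after release shows it flat, and the wrist camera puts it within about 3 mm of the plate's measured centre.
- **Core:** I lifted it over the stud tip and stood it in the box at about (555, −320) mm. I released it only after it pressed on the box floor with 7.5 N. Its outline after release matches an upright core there, but the box wall hides its lowest part, and that check was by numbers only because the picture limit was used up.
- **Forces:** Readings at the end of each move never passed about 12 N.
- **Bystanders:** The stored roll, spray, paper cup and mouse show no measurable shift, and the stapler's is at most 0.5 px.
- **Tumbler (disagrees):** Its green patch shifted 2.2 px in the top view, about 5 mm if real, and about 1.4 px in the scene view. I put this down to what covers it changing: the arm is now over that side in the top view, and the nut and core no longer hide part of it in the scene view. No force during the strokes suggested contact. I did not confirm this before handing in.

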